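# Prop the drying hood's vent door open on its stay arm

### The arm

A 6-joint arm with a two-finger parallel gripper is mounted at the origin on a cart in front of the work surface, level with it; the furniture and walls round the work are solid. World frame = base frame: x ahead of the robot, y to its left, z up, the work surface at z = 0. Lengths are in m, angles in rad, forces in N, time in s.
With the tool pointing down it reaches from about 0.325 to 0.775 m from the base axis. Payload 5.5 kg.
Tool frame: the origin (TCP) lies between the finger pads; the fingertips stand 8 mm ahead of it and the grasp point (between the pads) lies 11 mm behind it (tcp_to_tips is the distance from the TCP to the fingertips, in m); z points along the fingers, y is the direction in which the jaws open and shut (so a half turn about z gives the same grasp; the last joint's range is limited). The gripper opens to 88 mm and grips with 3 to 60 N. Pads are 20 mm wide; open, the fingers measure 115 mm over their backs; the gripper's body (75 mm by 178 mm) begins 61 mm behind the grasp point.
Start: joints at [-1.267, 0.091, 1.231, -0, 1.82, -0.057], TCP at [0.212, -0.561, 0.207] pointing down, gripper open.
Joint ranges: [-2.87, 2.87], [-0.86, 2.18], [0.17, 2.46], [-1.51, 4.65], [0.06, 2.69], [-2.65, 2.65]. Speed limits (rad/s): [2.57, 2.57, 3.01, 3.14, 3.14, 3.14].

### API

Orientations are given as a unit quaternion [w, x, y, z].
In Python, from bench import * gives the robot as it stands. Calls block until the motion is done:
- move_to(position, orientation): joint-space move of the TCP to a pose.
- move_l(position, speed=0.15, orientation=None): straight line of the TCP; orientation=None keeps the orientation; speed is the mean speed in m/s.
- movej(angles): joint-space move.
- gripper_open() and close(): open the fingers fully, or close them until they stop; the grip force is fixed at half the most.
- hold(seconds).
- inverse_kinematics(position, orientation): joint angles nearest the present ones, or None.
- state(): the state.
- get_image(name): name is "scene" or "top"; returns a dict with "frame" (420x560x3 uint8, blue, green, red), "depth" (420x560 float32, m along the optical axis (not along the pixel's ray), 0 where there is no reading), "camera_matrix" (3x3 intrinsics, pixels), "view" (4x4, takes a point from world to camera coordinates). Camera axes: x right, y up, looking along -z (the intrinsics and any distortion apply to the point x, -y, -z); pixel columns grow to the right and rows downward; lengths in m; the calibration is good to about 2 mm. A picture is of the moment at which its call begins.
A pose or a line that the arm cannot do raises IKError and nothing moves.
- job_done(): hands the job in, once; it reports no verdict.
The state is a dict: "time": time; "joint_pos": joint angles; "dq": joint speeds; "joint_torque": joint torques, N m; "ee_pos": TCP position; "ee_rot": TCP orientation; "ft_force": force on the tool from outside, world axes, zero at the start; "moment": the same for the moment, N m; "finger_gap": finger opening in m.
Only numpy, scipy, OpenCV 4.12 (cv2) and the standard library are available. Lean on these libraries where they do the work, as an engineer would, in place of code of your own. Each camera call takes 0.05 s, during which the arm holds its last target.

### The job

Prop the spring-shut vent door of the slide-drying hood open at its middle setting: take the stay arm by its red ball knob, draw the door open with it, and drop the green-marked middle hole over the brass peg so that the arm lies flat and holds the door when you let go. The peg can be clamped anywhere along its short slot, so feel for it with the arm resting lightly, never pressing the arm hard onto the peg, and do not disturb the jar, beaker, dish and bottle standing by.

Things in the scene. Friction and masses are not known exactly. Their poses are not given: they have to be found in the camera images.
- peg_slot: black slotted foot, 58x26 mm, on the hood's flat white top (130 mm up). Origin: slot middle, on the top face; x along the slot to the hood's rear, y to its left; its yaw is the hood's. It carries the upright brass peg, 8 mm thick, tip 14.5 mm above this origin, which never moves but is clamped anywhere from x = -14 to +14 mm on the centre line (y = 0): not measured, must be felt for or seen.
- door_hinge (a point): point on the upright hinge axis of the vent door, at the height of the hood's top; in the frame of peg_slot always at x = -105, y = +101, z = 0 mm. The fixed hood (240 deep, 250 wide, 130 mm high) has its door at the front, toward the robot, hinged at its left edge.
- vent_door (a joint): angle t of the blue-framed door (230 mm wide), rad: 0 shut (start) to 1.2; opens toward the robot; a spring shuts it with 2 to 3 N at the stay pivot. The pivot is on the door's top edge 115 mm from the hinge axis: in the frame of peg_slot at x = -105 - 115 sin t, y = 101 - 115 cos t mm. Middle hole on the peg: t about 0.35 to 0.65.
- stay_lift: steel stay arm, bar 24 wide, 5 thick, 239 mm long from its pivot, 0.1 kg. Origin: on the pivot at the bar's underside, 4 mm above the hood's top; x along the bar to the knob, z up. It swings freely left and right and lifts freely, but not below level. 11 mm holes at 120, 160, 200 mm from the pivot. Resting on the peg's tip it is lifted about 0.065 rad. Starts level, swung to the left of the peg.
- middle_hole (a point): centre of the stay arm's middle hole, marked with two green bars, at the bar's underside, 160 mm from the pivot.
- knob (a point): centre of the red ball knob, 22 mm in diameter, on a 9 mm stem near the arm's free end: 225 mm from the pivot along the bar, 41 mm above its underside; with the arm level 45 mm above the hood's top. The lift axis is at the bar's underside, so lifting carries the knob along an arc: raised by 38 mm it comes 10 mm nearer the pivot. Gripped from above, in any yaw, the ball can turn in the fingers.
- coplin_jar: round staining jar, 64 mm wide and 86 mm high, a bystander; origin at the centre of its underside
- beaker: beaker, 46 mm wide and 58 mm high, a bystander; origin at the centre of its underside
- petri_dish: round covered dish, 64 mm wide and 15 mm high, a bystander; origin at the centre of its underside
- stain_bottle: small dark dropper bottle, 34 mm wide and 89 mm high, a bystander; origin at the centre of its underside

How it is judged:
By the outcome, as a careful person would: the job done as asked, in the order asked, and still so for the second after the job is handed in, with the robot touching nothing.
It also fails if it takes over 51 s, if anything falls off the work surface, if the arm or the gripper's body presses on something with over 40 N, if the wrist force passes 120 N, or if a joint passes its speed limit or range.

## Working session

There is one attempt and no reset: what is moved stays moved. The work goes in short steps, each a Python script; the robot and the scene stay as the last script left them, time stands still between calls to the robot, and variables do not carry over. Pictures are saved under pics/ and viewed, and the job is handed in when it is done.

```bash
ls; mkdir -p pics
python3 - <<'E'
from bench import *
import cv2,numpy as np
s=state();print(s)
for n in("scene","top"):
    d=get_image(n);cv2.imwrite(f"pics/{n}0.png",d["frame"]);np.savez(f"{n}0.npz",**d);print(d["camera_matrix"],d["view"])
E
```

```text
pics
{'time': 0.0, 'joint_pos': array([-1.26669823e+00,  9.18798833e-02,  1.23185215e+00, -3.88411661e-07,
        1.81981209e+00, -5.67086496e-02]), 'dq': array([-6.81371350e-05, -5.67296528e-04,  1.29558050e-03, -1.58037769e-03,
       -1.97525647e-03,  9.96497836e-05]), 'joint_torque': array([ 1.86942176e-03, -4.46451294e+01, -4.06444108e+01,  6.97987271e-02,
        2.93596904e-02, -1.48376712e-04]), 'ee_pos': array([ 0.21171384, -0.56106081,  0.20551338]), 'ee_rot': array([-9.68259040e-04,  9.83770937e-01,  1.79426285e-01, -1.20572845e-04]), 'ft_force': array([-0.20000413,  0.69207326, -0.21385744]), 'moment': array([ 0.01932815,  0.04503608, -0.00850765]), 'finger_gap': 0.08763954637484567}
[[540.41164598   0.         278.7911484 ]
 [  0.         540.41164598 215.99141994]
 [  0.           0.           1.        ]] [[-0.77801028 -0.62804518 -0.01610113  0.37387424]
 [ 0.4096678  -0.52658558  0.74490262 -0.33753921]
 [-0.47631113  0.57294579  0.66697889 -1.36920205]
 [ 0.          0.          0.          1.        ]]
[[490.5366567    0.         282.77974505]
 [  0.         490.5366567  206.1986625 ]
 [  0.           0.           1.        ]] [[-0.01903397 -0.99965233 -0.01824648 -0.00874175]
 [ 0.99833902 -0.01999519  0.05403134 -0.50622687]
 [-0.0543774  -0.01718775  0.99837252 -1.49487132]
 [ 0.          0.          0.          1.        ]]
```

View pics/scene0.png

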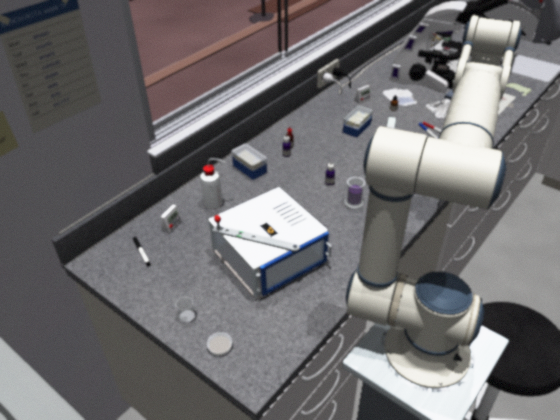

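View pics/top0.png

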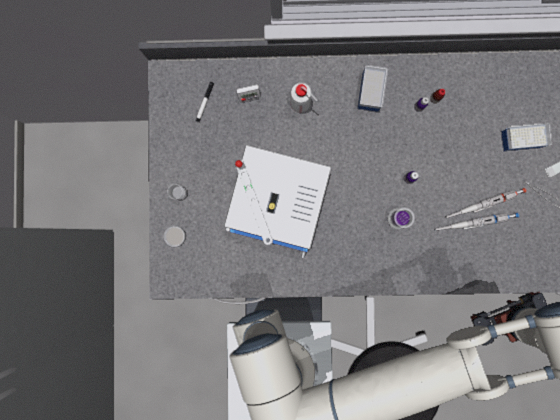

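Scene: the hood is at about (265,240) and the red knob at (217,219). Top: hood top spans (228..330,148..250), knob at (239,163), pivot near (267,240), black foot near (272,203). Zooming in on the top view.

```bash
cat > h.py <<'E'
import numpy as np,cv2
def load(n): return dict(np.load(n))
def ray(d,u,v):
    K=d["camera_matrix"];V=d["view"];R=V[:3,:3];t=V[:3,3]
    x=(u-K[0,2])/K[0,0];y=(v-K[1,2])/K[1,1]
    return -R.T@t, R.T@np.array([x,-y,-1.])
def onz(d,u,v,z):
    c,r=ray(d,u,v);return c+r*(z-c[2])/r[2]
def proj(d,p):
    K=d["camera_matrix"];V=d["view"];q=V[:3,:3]@np.asarray(p)+V[:3,3]
    return K[0,0]*q[0]/-q[2]+K[0,2],K[1,1]*-q[1]/-q[2]+K[1,2]
def two(d1,p1,d2,p2):
    c1,r1=ray(d1,*p1);c2,r2=ray(d2,*p2)
    A=np.stack([r1,-r2],1);s=np.linalg.lstsq(A,c2-c1,rcond=None)[0]
    a=c1+r1*s[0];b=c2+r2*s[1];return (a+b)/2,np.linalg.norm(a-b)
E
python3 - <<'E'
from h import *
t=load("top0.npz");s=load("scene0.npz")
f=t["frame"][140:260,215:340];cv2.imwrite("pics/topz.png",cv2.resize(f,None,fx=5,fy=5,interpolation=cv2.INTER_CUBIC)[:600])
f=s["frame"][180:300,195:345];cv2.imwrite("pics/scz.png",cv2.resize(f,None,fx=5,fy=5,interpolation=cv2.INTER_CUBIC))
def blobs(d,name,m,roi):
    u0,u1,v0,v1=roi;M=np.zeros_like(m);M[v0:v1,u0:u1]=m[v0:v1,u0:u1]
    n,l,st,c=cv2.connectedComponentsWithStats(M.astype(np.uint8))
    for i in range(1,n):
        if st[i,4]>3: print(name,st[i],c[i])
for d,nm,roi in((t,"top",(215,340,140,260)),(s,"sc",(195,345,180,300))):
    h=cv2.cvtColor(d["frame"],cv2.COLOR_BGR2HSV);H,S,V=h[...,0].astype(int),h[...,1].astype(int),h[...,2].astype(int)
    blobs(d,nm+" red",((H<8)|(H>172))&(S>130)&(V>80),roi)
    blobs(d,nm+" green",(H>45)&(H<85)&(S>70)&(V>60),roi)
    blobs(d,nm+" yellow",(H>14)&(H<35)&(S>90)&(V>60),roi)
    blobs(d,nm+" black",(V<60),roi)
    blobs(d,nm+" blue",(H>95)&(H<130)&(S>130)&(V>60),roi)
    blobs(d,nm+" white",(V>170)&(S<40),roi)
E
```

```text
top red [235 160   7   7  37] [238.24324324 163.24324324]
top green [244 186   2   4   4] [244.75 187.5 ]
top yellow [269 203   6   7  36] [271.52777778 205.83333333]
top black [270 194   8   9  42] [273.57142857 197.92857143]
top black [268 209   6   3  12] [270.16666667 210.16666667]
top blue [231 229  31  11  91] [246.20879121 234.05494505]
top blue [273 240  34  12  97] [289.4742268  245.53608247]
top white [ 225  146  106  103 7127] [277.09877929 196.6385576 ]
top white [302 253   2   5   7] [302.57142857 255.14285714]
sc red [215 215   5   7  26] [217.         218.11538462]
sc yellow [267 227   7   7  37] [270.02702703 230.13513514]
sc black [264 225   4   4  14] [265.5        226.28571429]
sc black [324 237   3   3   8] [325.125 238.125]
sc black [325 245   2   6   7] [325.14285714 247.57142857]
sc black [293 252   3   2   5] [293.8 252.4]
sc black [261 256  66  43 369] [288.6395664  279.27371274]
sc blue [300 232  28  18 113] [313.88495575 240.50442478]
sc blue [260 251  33  19 148] [276.02027027 260.2972973 ]
sc blue [266 259  58  33 126] [292.55555556 276.57142857]
sc white [203 180  12   2  20] [208.5 180.4]
sc white [ 219  187  109   82 4835] [268.33712513 225.85646329]
sc white [209 217   8  13  54] [212.59259259 221.85185185]
sc white [328 243   3   3   6] [329.         244.16666667]
sc white [257 274   2   2   4] [257.5 274.5]
```

View pics/topz.png

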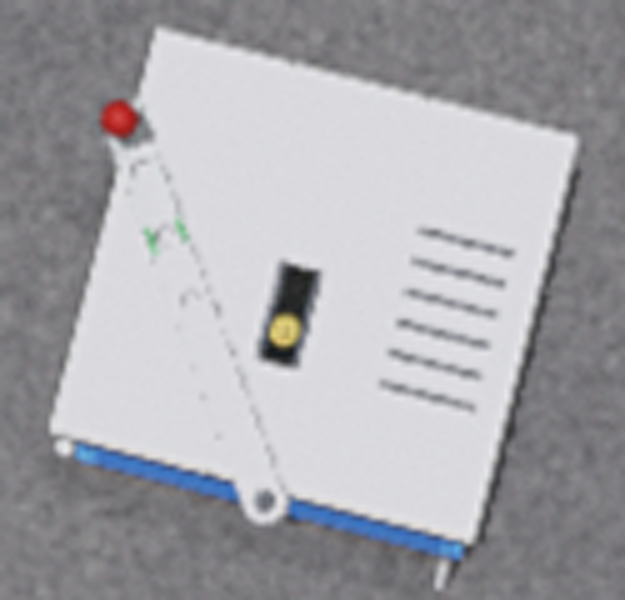

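View pics/scz.png

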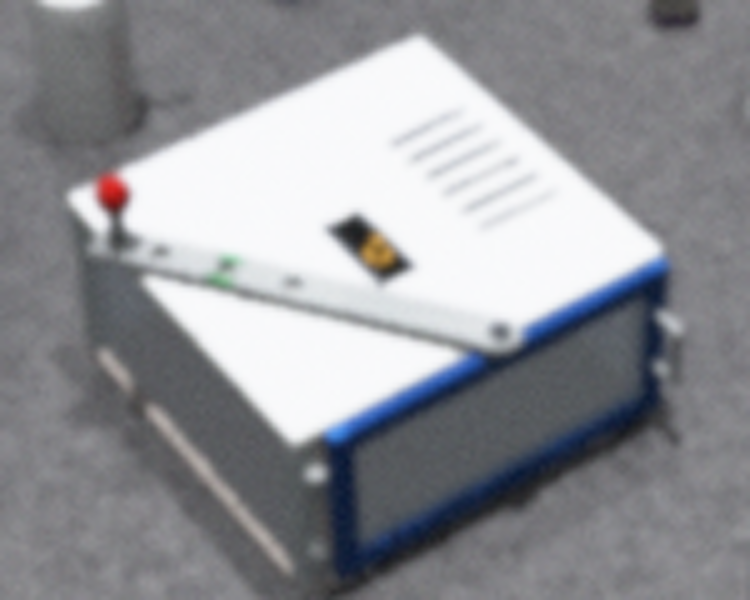

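Run:
```python
from h import *
t=load("top0.npz");s=load("scene0.npz")
z=.13
P={k:onz(t,u/5+215-.4,v/5+140-.4,zz) for k,(u,v,zz) in dict(RL=(155,28,z),RR=(578,137,z),FL=(52,432,z),FR=(472,543,z),footA=(284,263,.134),footB=(320,272,.134),footC=(298,366,.134),footD=(261,356,.134),pivot=(264,502,.139)).items()}
for k,v in P.items(): print(k,v.round(4))
e=P["RR"]-P["RL"];print("yaw rear",np.arctan2(e[0],-e[1]),np.linalg.norm(e))
e=P["RL"]-P["FL"];print("yaw left",np.arctan2(e[1],e[0]),np.linalg.norm(e))
e=P["RR"]-P["FR"];print("yaw right",np.arctan2(e[1],e[0]),np.linalg.norm(e))
e=P["FR"]-P["FL"];print("yaw front",np.arctan2(e[0],-e[1]),np.linalg.norm(e))
o=sum(P["foot"+c] for c in "ABCD")/4;print("foot",o)
k,err=two(t,(238.243,163.243),s,(217,218.1));print("knob",k,err,onz(t,238.243,163.243,.175))
pg=two(t,(271.8,205.8),s,(270.3,229.9));print("peg",pg,onz(t,271.8,205.8,.1445))
yaw=-.255
for y in(-.25,-.26,-.27):
  R=np.array([[np.cos(y),-np.sin(y)],[np.sin(y),np.cos(y)]])
  print(y,"pivot pred from foot",o[:2]+R@[-.105,-.014],"peg in foot",R.T@(pg[0][:2]-o[:2]))
piv=P["pivot"];print("piv-knob dist",np.linalg.norm((k-piv)[:2]), np.arctan2(*(k-piv)[[1,0]]))
# depth at hood, peg
D=t["depth"];print(D[180,300],D[205,271])
for n,u,v,zz in(("jar?",403,218,.086),("beaker?",178,192,.058),("dish",175,236,.015),("bottle",412,176,.089),("wash",302,95,.12)): print(n,onz(t,u,v,zz).round(3))
```

```text
RL [0.6765 0.0824 0.13  ]
RR [ 0.6086 -0.1577  0.13  ]
FL [0.4466 0.1444 0.13  ]
FR [ 0.3795 -0.0924  0.13  ]
footA [0.5398 0.0108 0.134 ]
footB [ 0.5342 -0.0095  0.134 ]
footC [0.4812 0.0039 0.134 ]
footD [0.4873 0.0248 0.134 ]
pivot [0.4049 0.0242 0.139 ]
yaw rear -0.2756586823334614 0.24946992642337315
yaw left -0.2634157829898377 0.23803728293097082
yaw right -0.2776594181046196 0.23822398403568215
yaw front -0.2764879423731321 0.2460791944129024
foot [0.51062495 0.00749289 0.134     ]
knob [0.61756995 0.0986553  0.17559322] 0.0021070138881212406 [0.61848515 0.09939549 0.175     ]
peg (array([0.50084138, 0.01011442, 0.13258228]), np.float64(0.0009841664628320766)) [0.50056945 0.00994115 0.1445    ]
-0.25 pivot pred from foot [0.40542549 0.01990554] peg in foot [-0.010128    0.00011954]
-0.26 pivot pred from foot [0.40555488 0.02095689] peg in foot [-1.01286896e-02  1.82530393e-05]
-0.27 pivot pred from foot [0.40569477 0.0220069 ] peg in foot [-1.01283657e-02 -8.30330810e-05]
piv-knob dist 0.22532735512741592 0.33655021011483865
1.3952435 1.376238
jar? [ 0.461 -0.369  0.086]
beaker? [0.553 0.294 0.058]
dish [0.421 0.314 0.015]
bottle [ 0.583 -0.399  0.089]
wash [ 0.821 -0.082  0.12 ]
```

Everything checks out: the peg sits about 10 mm to the front of the slot middle, knob height is 0.1756 m against 0.175 m expected, and the pivot-to-knob distance is 225 mm. Now I'll plan the linkage poses and check reach.

```bash
cat > k.py <<'E'
import numpy as np
from scipy.optimize import brentq
O=np.array([.5107,.0076]);YAW=-.272;Z0=.13
R=np.array([[np.cos(YAW),-np.sin(YAW)],[np.sin(YAW),np.cos(YAW)]])
def piv(t): return np.array([-.105-.115*np.sin(t),.101-.115*np.cos(t)])
def knob(t,phi,lam):
    r=.225*np.cos(lam)-.041*np.sin(lam)
    xy=O+R@(piv(t)+r*np.array([np.cos(phi),np.sin(phi)]))
    return np.array([*xy,Z0+.004+.225*np.sin(lam)+.041*np.cos(lam)])
def goal(xp,yp=0.,lam=0.):
    p=np.array([xp,yp]);f=lambda t:np.linalg.norm(p-piv(t))-.160*np.cos(lam)
    t=brentq(f,.1,1.);d=p-piv(t);return t,np.arctan2(d[1],d[0])
def quat(psi,flip=False):
    a=(psi+np.pi/2+(np.pi if flip else 0))/2
    return np.array([0,np.cos(a),np.sin(a),0])
def tcp(k): return np.asarray(k)-[0,0,.011*1] if False else np.asarray(k)+np.array([0,0,-.011])
E
python3 - <<'E'
from bench import *; from k import *
t,p=goal(-.0102);print("goal",t,p)
phi0=.3366-YAW
print("knob0",knob(0,phi0,0))
psi=YAW+p
for fl in(False,True):
    q=quat(psi,fl)
    for k in([.618,.099,.29],[.618,.099,.175],knob(0,phi0,.17),knob(t,p,.17),knob(t,p,0)):
        j=inverse_kinematics(list(tcp(k)),list(q));print(fl,np.round(k,4),None if j is None else np.round(j,2))
E
```

```text
goal 0.6015438827931322 -0.038676940053816916
knob0 [0.61817274 0.0966368  0.175     ]
False [0.618 0.099 0.29 ] [ 0.1   0.19  0.99 -0.    1.96  0.42]
False [0.618 0.099 0.175] [ 0.1   0.16  1.24 -0.    1.75  0.42]
False [0.6086 0.0933 0.2125] [ 0.1   0.13  1.2  -0.    1.81  0.41]
False [ 0.5531 -0.0064  0.2125] [-0.07 -0.04  1.37 -0.    1.81  0.24]
False [ 0.5628 -0.0095  0.175 ] [-0.08 -0.01  1.41 -0.    1.74  0.23]
True [0.618 0.099 0.29 ] None
True [0.618 0.099 0.175] None
True [0.6086 0.0933 0.2125] None
True [ 0.5531 -0.0064  0.2125] None
True [ 0.5628 -0.0095  0.175 ] None
```

Run:
```python
from bench import *; from k import *; import cv2
t,p=goal(-.0102);q=quat(YAW+p)
s=state();P=s["ee_pos"];move_l([P[0],P[1],.29],.2)
move_to([.618,.0985,.27],list(q))
move_l([.618,.0985,.164],.12)
hold(.3)
s=state();print(s["time"],s["ee_pos"],s["ft_force"])
for n in("scene","top"):
    d=get_image(n);np.savez(n+"1.npz",**d)
    f=d["frame"][170:300,180:340] if n=="scene" else d["frame"][110:260,200:340]
    cv2.imwrite(f"pics/{n}1.png",cv2.resize(f,None,fx=4,fy=4,interpolation=cv2.INTER_CUBIC))
```

```text
4.7333 [0.61823389 0.09853574 0.16458467] [-0.11184235 -0.39299943 -0.29508986]
```

View pics/scene1.png

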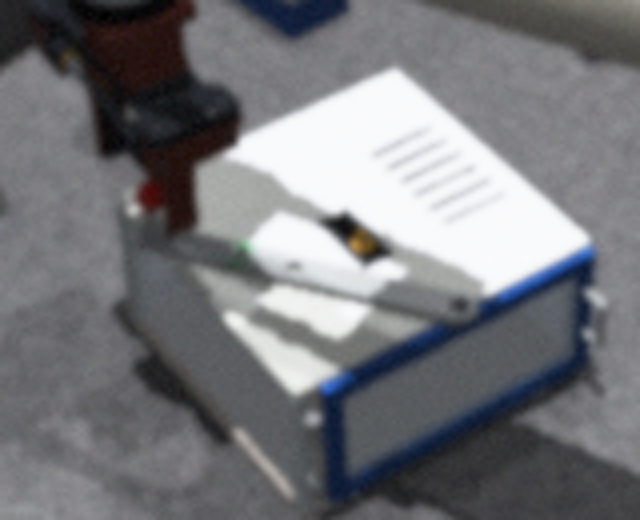

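View pics/top1.png

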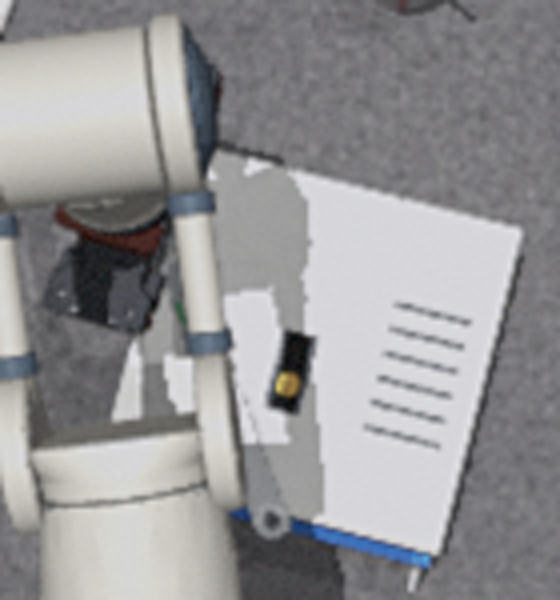

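The knob, at (150,195) in the scene crop, sits between the two fingers. Closing and lifting.

Run:
```python
from bench import *; from k import *
close();hold(.2)
s=state();print(s["time"],s["ee_pos"],s["ft_force"],s["finger_gap"])
P=s["ee_pos"].copy()
k0=knob(0,.6086,0);d=knob(0,.6086,.17)-k0
for f in(.3,.65,1.):
    l=.17*f;d=knob(0,.6086,l)-k0;move_l(list(P+d),.06)
    s=state();print(s["time"],s["ee_pos"],s["ft_force"],s["finger_gap"])
```

```text
6.3833 [0.6181533  0.0985088  0.16420751] [ 0.97027652 -0.29902702  1.74109792] 0.00018868615448750892
6.7333 [0.61596727 0.0976703  0.1761828 ] [0.5095241  0.30550426 0.60403232] 0.00047753162447680025
7.1083 [0.61281901 0.09655901 0.18963451] [ 0.14255217 -0.66917976 -0.79984597] 0.0009164184692750296
7.4833 [0.60877407 0.09512289 0.2026122 ] [ 0.38766295  0.6289378  -0.5618842 ] 0.0002835199962324881
```

The finger gap is about 0, so the fingers closed on nothing and missed the ball. Looking before going on.

Run:
```python
from bench import *; from k import *; import cv2
for n in("scene","top"):
    d=get_image(n);np.savez(n+"2.npz",**d)
    f=d["frame"][170:300,180:340] if n=="scene" else d["frame"][110:260,200:340]
    cv2.imwrite(f"pics/{n}2.png",cv2.resize(f,None,fx=4,fy=4,interpolation=cv2.INTER_CUBIC))
```

```text
(no output)
```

View pics/scene2.png

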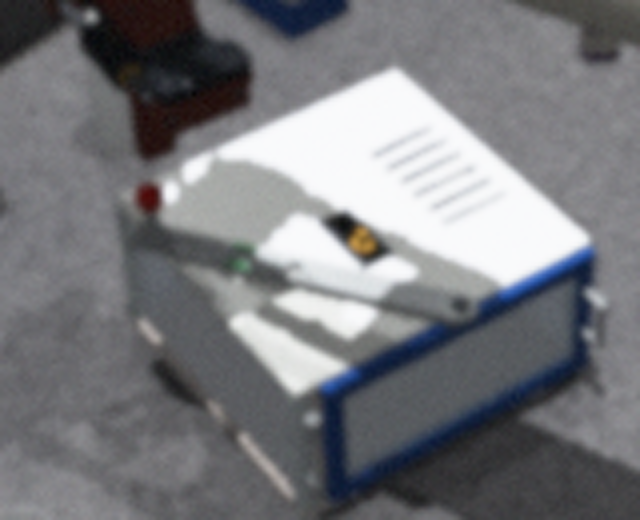

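View pics/top2.png

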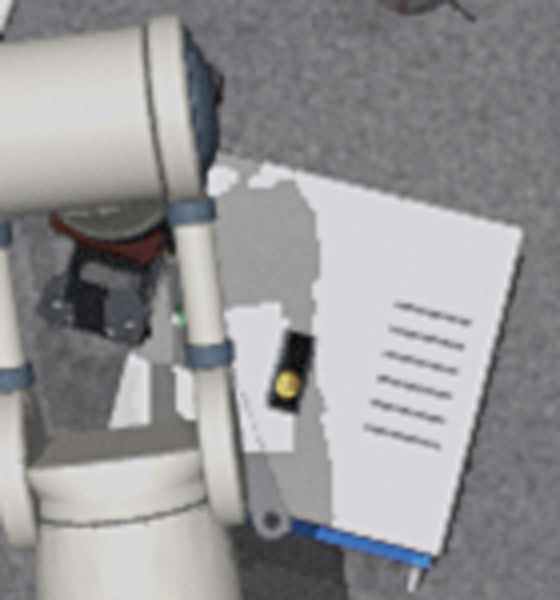

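Run:
```python
from h import *
from scipy.spatial.transform import Rotation as Ro
from bench import state
s=state();e=s["ee_pos"];print(e,s["ee_rot"])
q=s["ee_rot"];M=Ro.from_quat([q[1],q[2],q[3],q[0]]).as_matrix();print(M.round(3))
for n in("scene","top"):
    for k,fn in((2,e),(1,np.array([.6182,.0985,.1646]))):
        d=load(f"{n}{k}.npz")
        print(n,k,"tcp",proj(d,fn),"tip",proj(d,fn+M[:,2]*.008),"palm",proj(d,fn-M[:,2]*.072),"knob",proj(d,[.6180,.0990,.175]))
        for w in(.044,-.044): print("   finger",proj(d,fn+M[:,1]*w))
    d=load(f"{n}2.npz")
d=load("scene2.npz");D=d["depth"]
for u,v in((218,208),(215,200),(217,219),(225,195)):
    c,r=ray(d,u,v);print(u,v,D[v,u],c+r*D[v,u])
h=cv2.cvtColor(d["frame"],cv2.COLOR_BGR2HSV);cv2.imwrite("pics/s2z.png",cv2.resize(d["frame"][150:240,180:280],None,fx=6,fy=6,interpolation=cv2.INTER_CUBIC))
d=load("scene1.npz");cv2.imwrite("pics/s1z.png",cv2.resize(d["frame"][150:240,180:280],None,fx=6,fy=6,interpolation=cv2.INTER_CUBIC))
```

```text
[0.60851812 0.09512611 0.20163288] [-1.06380756e-05  8.07998039e-01  5.89185173e-01 -1.63664428e-05]
[[ 0.306  0.952 -0.   ]
 [ 0.952 -0.306 -0.   ]
 [-0.    -0.    -1.   ]]
scene 2 tcp (np.float64(219.03610576885376), np.float64(211.6330511496734)) tip (np.float64(219.29948020117206), np.float64(213.83161642555237)) palm (np.float64(216.5767961609748), np.float64(191.1035234391698)) knob (np.float64(216.4383410415422), np.float64(218.21763875632183))
   finger (np.float64(211.42766696617508), np.float64(202.96553369515487))
   finger (np.float64(226.93637563405906), np.float64(220.63302193579136))
scene 1 tcp (np.float64(216.8606776230333), np.float64(220.87798690604055)) tip (np.float64(217.12697769379855), np.float64(223.00367230730518)) palm (np.float64(214.37574798558427), np.float64(201.0425484913383)) knob (np.float64(216.4383410415422), np.float64(218.21763875632183))
   finger (np.float64(209.4282840800422), np.float64(212.19838340654115))
   finger (np.float64(224.57283940832383), np.float64(229.88430580359642))
top 2 tcp (np.float64(238.79756418716585), np.float64(165.4749
[... 307 characters left out ...]
.float64(234.05089082104786), np.float64(180.9808429207356))
top 1 tcp (np.float64(238.9721565287395), np.float64(163.8661959935564)) tip (np.float64(239.27896570122743), np.float64(164.26675000683406)) palm (np.float64(236.04043466566114), np.float64(160.0386932218912)) knob (np.float64(238.38832722559508), np.float64(163.41436923055))
   finger (np.float64(243.57402700261457), np.float64(148.83490249017535))
   finger (np.float64(234.35646190469149), np.float64(178.94264393139284))
218 208 1.4500678 [0.60336682 0.1018893  0.22211735]
215 200 1.4253873 [0.60410224 0.10833665 0.25410757]
217 219 1.4809294 [0.61073745 0.10374182 0.17951885]
225 195 1.3189518 [0.52835162 0.14133185 0.33124658]
```

View pics/s2z.png

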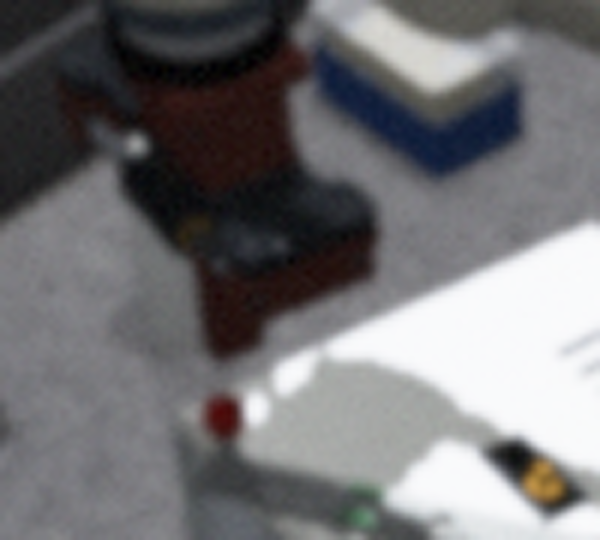

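View pics/s1z.png

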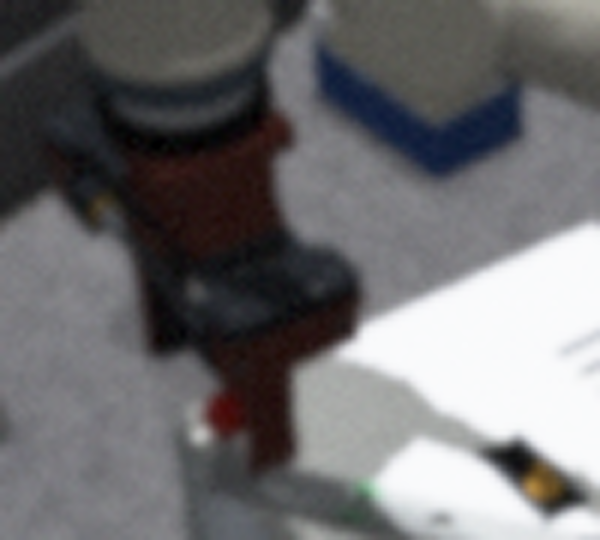

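Run:
```python
from h import *
d=load("scene2.npz");D=d["depth"]
for v in range(200,216):
    o=[]
    for u in (214,217,219,221,223):
        c,r=ray(d,u,v);o.append((c+r*D[v,u]).round(3).tolist())
    print(v,o)
```

```text
200 [[0.608, 0.108, 0.252], [0.602, 0.103, 0.252], [0.543, 0.149, 0.313], [0.542, 0.144, 0.31], [0.536, 0.143, 0.313]]
201 [[0.613, 0.105, 0.244], [0.6, 0.105, 0.25], [0.544, 0.149, 0.309], [0.542, 0.145, 0.307], [0.539, 0.14, 0.306]]
202 [[0.612, 0.106, 0.242], [0.602, 0.104, 0.246], [0.543, 0.15, 0.307], [0.539, 0.147, 0.307], [0.537, 0.143, 0.305]]
203 [[0.613, 0.105, 0.237], [0.6, 0.106, 0.244], [0.546, 0.148, 0.301], [0.54, 0.147, 0.304], [0.538, 0.142, 0.301]]
204 [[0.616, 0.103, 0.23], [0.605, 0.103, 0.236], [0.598, 0.102, 0.239], [0.541, 0.147, 0.299], [0.597, 0.088, 0.231]]
205 [[0.61, 0.109, 0.234], [0.603, 0.105, 0.235], [0.597, 0.103, 0.236], [0.596, 0.097, 0.233], [0.596, 0.089, 0.228]]
206 [[0.615, 0.105, 0.225], [0.602, 0.106, 0.233], [0.595, 0.105, 0.235], [0.601, 0.093, 0.224], [0.597, 0.089, 0.224]]
207 [[0.615, 0.106, 0.222], [0.606, 0.103, 0.225], [0.599, 0.102, 0.228], [0.6, 0.094, 0.222], [0.786, -0.084, 0.002]]
208 [[0.802, -0.058, 0.006], [0.603, 0.105, 0.224], [0.6, 0.101, 0.224], [0.787, -0.076, 0.002], [0.776, -0.075, 0.008]]
209 [[0.803, -0.059, 0.001], [0.603, 0.106, 0.221], [0.793, -0.072, -0.002], [0.785, -0.074, 0.0], [0.78, -0.078, 0.0]]
210 [[0.801, -0.056, -0.0], [0.792, -0.061, 0.001], [0.788, -0.067, -0.001], [0.782, -0.07, 0.001], [0.777, -0.074, -0.0]]
211 [[0.796, -0.052, 0.001], [0.789, -0.059, -0.001], [0.779, -0.058, 0.005], [0.782, -0.07, -0.004], [0.774, -0.071, -0.001]]
212 [[0.797, -0.051, -0.004], [0.783, -0.052, 0.003], [0.778, -0.057, 0.002], [0.773, -0.061, 0.002], [0.66, 0.034, 0.13]]
213 [[0.791, -0.046, -0.001], [0.784, -0.052, -0.002], [0.781, -0.058, -0.004], [0.662, 0.041, 0.13], [0.657, 0.037, 0.13]]
214 [[0.789, -0.044, -0.003], [0.779, -0.048, -0.0], [0.663, 0.048, 0.13], [0.658, 0.044, 0.13], [0.653, 0.041, 0.13]]
215 [[0.786, -0.041, -0.003], [0.618, 0.096, 0.185], [0.658, 0.052, 0.132], [0.653, 0.049, 0.133], [0.654, 0.041, 0.126]]
```

The fingertips show at z≈0.219, but the stated geometry puts them at 0.194. They look roughly 20 mm higher than assumed, so they only pinched the crown of the ball. I'll check `tcp_to_tips`, then touch the empty hood top lightly to measure the offset.

Run:
```python
import bench
print([n for n in dir(bench) if not n.startswith("_")], getattr(bench,"tcp_to_tips",None))
from bench import *; import numpy as np
P=state()["ee_pos"]
# clear, then over empty hood top left of the foot/right of the bar rear
move_l([P[0],P[1],.215],.15)
move_l([.610,.0,.215],.2)
move_l([.610,.0,.160],.15);hold(.2)
b=state();print(b["time"],b["ee_pos"],b["ft_force"]);f0=b["ft_force"][2]
z=.160
while z>.110:
    z-=.002;move_l([.610,.0,z],.02);s=state()
    if s["ft_force"][2]-f0>2.0: break
print(z,s["ee_pos"],s["ft_force"],s["time"])
move_l([.610,.0,.20],.15);print(state()["ft_force"],state()["time"])
```

```text
['IKError', 'close', 'get_image', 'gripper_open', 'hold', 'inverse_kinematics', 'job_done', 'move_l', 'move_to', 'movej', 'state', 'tcp_to_tips'] 0.008
9.175 [6.10672738e-01 1.54151825e-04 1.61774370e-01] [ 0.10347455 -0.12844451 -0.16344077]
0.11399999999999996 [ 6.10195314e-01 -3.00999045e-05  1.14402333e-01] [1.23463382 0.53922255 1.97773227] 14.925
[-0.26860226 -0.76005003 -0.11416229] 15.65
```

Contact with the hood top (z=0.130) came at TCP z≈0.1145. So the tips really stand about 15.5 mm above the reported TCP, and the grasp point about 34.5 mm above it. I'll use that, and recheck the knob's position at the same time.

Run:
```python
from bench import *; from k import *; from h import *; import cv2
t,p=goal(-.0102);q=quat(YAW+p)
def redk():
    d=get_image("scene");h=cv2.cvtColor(d["frame"],cv2.COLOR_BGR2HSV).astype(int)
    m=((h[...,0]<8)|(h[...,0]>172))&(h[...,1]>120)&(h[...,2]>70);M=np.zeros_like(m);M[200:235,200:240]=m[200:235,200:240]
    v,u=np.nonzero(M);print("red",u.mean(),v.mean(),len(u));return onz(d,u.mean(),v.mean(),.175)
gripper_open()
print("knob",redk())
move_l([.618,.0985,.20],.2)
move_l([.618,.0985,.141],.12)
s=state();print(s["time"],s["ee_pos"],s["ft_force"],s["finger_gap"])
close()
s=state();print(s["time"],s["ee_pos"],s["ft_force"],s["finger_gap"])
```

```text
red 216.8846153846154 218.5 26
knob [0.61621813 0.09908439 0.175     ]
18.3583 [0.61818055 0.09799222 0.14162911] [-0.45389509  0.58366967 -0.88345706] 0.08757788555420198
19.4167 [0.61785333 0.09848055 0.14090496] [-0.68784661 -0.38235428  0.54453051] 0.02049649826057759
```

```bash
cat >> k.py <<'E'
PHI0=.617
OFF=None
E
python3 - <<'E'
from bench import *; from k import *
P0=state()["ee_pos"].copy();K0=knob(0,PHI0,0);off=P0-K0;off[2]=.1410-.175;np.save("off.npy",off);print(off)
t,p=goal(-.0102)
for (a,b,l) in((0,PHI0,.07),(0,PHI0,.15),(.15,.45,.17)):
    move_l(list(knob(a,b,l)+off),.08)
    s=state();print(round(s["time"],2),s["ee_pos"],s["ft_force"].round(2),s["finger_gap"])
    if s["finger_gap"]<.015: break
E
```

```text
[ 3.12296461e-04  6.24549137e-05 -3.40000000e-02]
19.77 [0.61467748 0.09717804 0.15755414] [-0.73 -0.28 -1.22] 0.020104269243350376
20.14 [0.60974947 0.09552702 0.17511382] [-0.93 -0.56 -1.65] 0.020268044850789327
20.68 [0.60119531 0.06547581 0.17841592] [ 1.44 -1.63 -1.13] 0.020463935890284442
```

The ball is held and the spring can be felt at about 2 N. Now drawing the door open over the peg.

Run:
```python
from bench import *; from k import *; import cv2
off=np.load("off.npy");t,p=goal(-.0102)
for (a,b,l) in((.4,.2,.16),(t,p,.15),(t,p,.1)):
    move_l(list(knob(a,b,l)+off),.1)
    s=state();print(round(s["time"],2),s["ee_pos"],s["ft_force"].round(2),s["finger_gap"])
    if s["finger_gap"]<.015: break
hold(.2)
for n in("scene","top"):
    d=get_image(n);np.savez(n+"3.npz",**d)
    f=d["frame"][170:300,180:340] if n=="scene" else d["frame"][110:260,200:340]
    cv2.imwrite(f"pics/{n}3.png",cv2.resize(f,None,fx=4,fy=4,interpolation=cv2.INTER_CUBIC))
```

```text
21.27 [0.58053241 0.0276916  0.17654596] [3.95 0.35 0.86] 0.020025081658899626
21.85 [ 0.55504518 -0.00664877  0.1742969 ] [4.35 1.28 0.71] 0.020525533084233147
22.12 [ 0.55765224 -0.00761051  0.16180448] [ 3.6  -0.35  1.47] 0.020006621928862288
```

View pics/scene3.png

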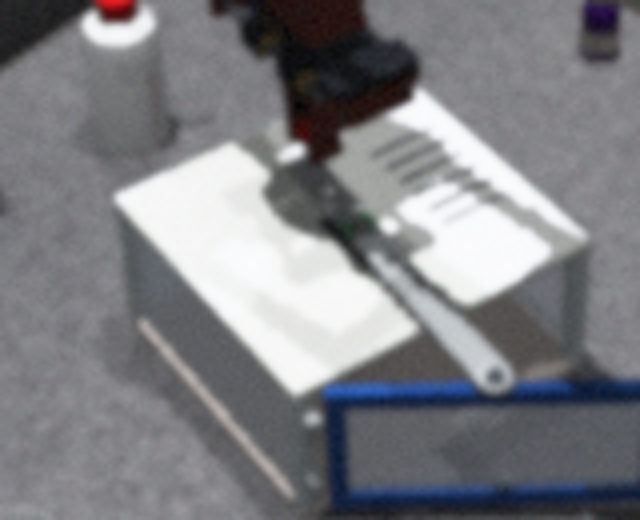

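View pics/top3.png

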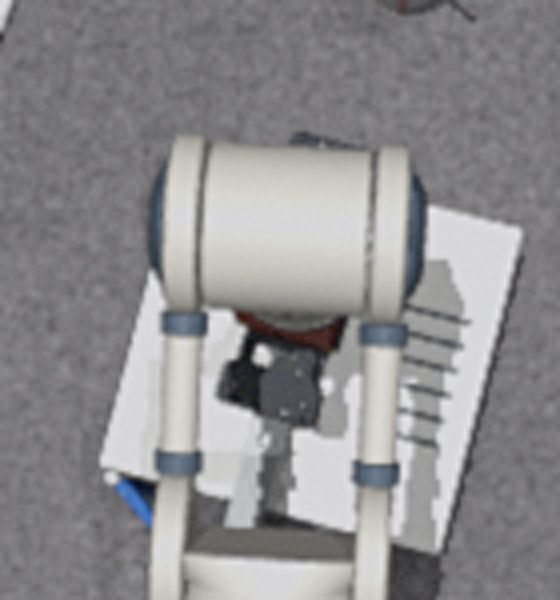

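Door is open (blue edge swung toward the robot, arm's green mark near (270,226) px, right over where the peg was seen). Now a light feel downward.

```bash
cat > feel.py <<'E'
from bench import *; from k import *
off=np.load("off.npy")
def f(n=4):
    a=[]
    for _ in range(n): hold(.03);a.append(state()["ft_force"])
    return np.mean(a,0)
def at(xp,yp,l,v=.05):
    t,p=goal(xp,yp,l);move_l(list(knob(t,p,l)+off),v)
def rep(m):
    F=f();s=state();e=s["ee_pos"];print(m,round(s["time"],2),"F",F.round(2),"z-k",round((e[2]-off[2])*1e3,2),"gap",round(s["finger_gap"]*1e3,1));return F
E
python3 - <<'E'
from feel import *
at(-.0102,0,.078);F0=rep("above")
for l in(.066,.058,.05,.04):
    at(-.0102,0,l,.03);F=rep(l)
    if F[2]-F0[2]>1.5: break
E
```

```text
above 22.8 F [ 2.95 -0.68  0.51] z-k 192.28 gap 20.4
0.066 23.18 F [ 3.46 -2.31  0.96] z-k 189.75 gap 20.1
0.058 23.57 F [ 1.77 -2.8   4.44] z-k 188.55 gap 20.6
```

Contact at the peg-tip height with about 4 N, so the arm is on the peg but not in the hole. I'll ease off and search with light contact.

Run:
```python
from feel import *
for dx,dy in((0,0),(-.001,-.001),(-.002,-.001),(-.003,-.001),(-.003,0),(-.002,-.002)):
    at(-.0102+dx,dy,.0615,.04);F=rep((dx,dy))
    z=state()["ee_pos"][2]-off[2]
    if F[2]<1.2:
        at(-.0102+dx,dy,.05,.04);F=rep("  low")
        if F[2]<2.5: break
```

```text
(0, 0) 23.95 F [ 2.93 -3.02  3.82] z-k 188.76 gap 20.6
(-0.001, -0.001) 24.33 F [ 5.02 -1.22  2.55] z-k 188.77 gap 20.7
(-0.002, -0.001) 24.72 F [ 6.03 -2.12  2.87] z-k 188.8 gap 20.4
(-0.003, -0.001) 25.1 F [ 7.91 -2.7   2.39] z-k 188.92 gap 20.6
(-0.003, 0) 25.48 F [ 7.05 -5.47  3.31] z-k 188.91 gap 20.7
(-0.002, -0.002) 25.87 F [ 5.15 -1.49  2.63] z-k 188.71 gap 20.7
```

Run:
```python
from feel import *
for dx,dy in((0,-.0015),(0,-.003),(.0015,-.002)):
    at(-.0102+dx,dy,.0615,.04);F=rep((dx,dy))
    at(-.0102+dx,dy,.056,.04);F=rep("  low")
    if F[2]<2.: break
    if F[2]>6: at(-.0102+dx,dy,.0615,.04)
```

```text
(0, -0.0015) 26.25 F [ 4.55 -2.14  0.46] z-k 188.32 gap 20.5
  low 26.63 F [ 3.8  -1.95  0.35] z-k 187.39 gap 20.5
```

Vertical force fell to 0.4 N and the arm dropped below tip height, so the hole is on the peg. Lowering the rest, with checks.

Run:
```python
from feel import *
for l in(.045,.03,.015,.004):
    at(-.0102,-.0015,l,.05);F=rep(l)
    if F[2]>4: break
```

```text
0.045 27.02 F [ 4.55 -1.96  1.32] z-k 185.01 gap 20.2
0.03 27.4 F [ 3.81 -2.81  0.5 ] z-k 181.42 gap 20.6
0.015 27.78 F [ 4.16 -2.76 -0.08] z-k 178.0 gap 20.4
0.004 28.17 F [ 4.19 -2.95  1.14] z-k 175.79 gap 20.6
```

Run:
```python
from feel import *; import cv2
at(-.0102,-.0025,0,.05);rep("flat")
d=get_image("scene");cv2.imwrite("pics/scene4.png",cv2.resize(d["frame"][170:300,180:340],None,fx=4,fy=4,interpolation=cv2.INTER_CUBIC))
```

```text
flat 28.55 F [ 3.46 -0.53  2.12] z-k 175.06 gap 19.7
```

View pics/scene4.png

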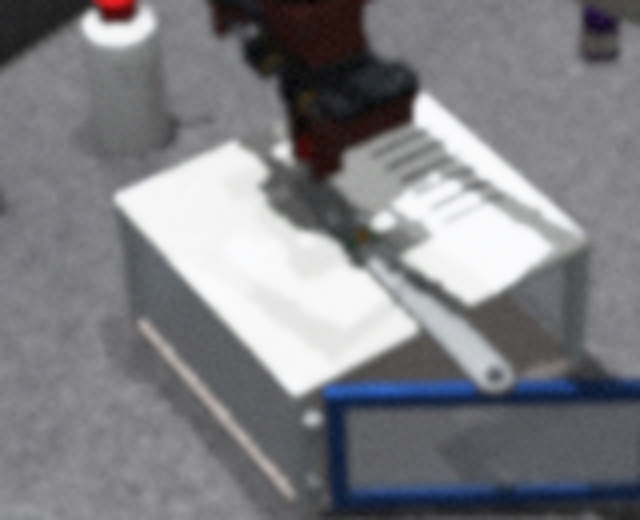

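The brass peg shows through between the green bars at about (360,234) in the crop, and the arm is flat. Releasing and withdrawing straight up.

Run:
```python
from feel import *; import cv2
gripper_open();P=state()["ee_pos"]
print(state()["time"],state()["ft_force"])
move_l([P[0],P[1],.27],.1)
move_to([.35,-.35,.28],list(state()["ee_rot"]))
hold(.3);print(state()["time"])
for n in("scene","top"):
    d=get_image(n);np.savez(n+"5.npz",**d)
    f=d["frame"][150:310,170:350] if n=="scene" else d["frame"][110:260,200:340]
    cv2.imwrite(f"pics/{n}5.png",cv2.resize(f,None,fx=3.7 if n=="scene" else 4,fy=3.7 if n=="scene" else 4,interpolation=cv2.INTER_CUBIC))
    cv2.imwrite(f"pics/{n}5f.png",d["frame"])
```

```text
29.725 [ 0.32749771 -0.55090332  0.54345235]
32.9417
```

View pics/scene5.png

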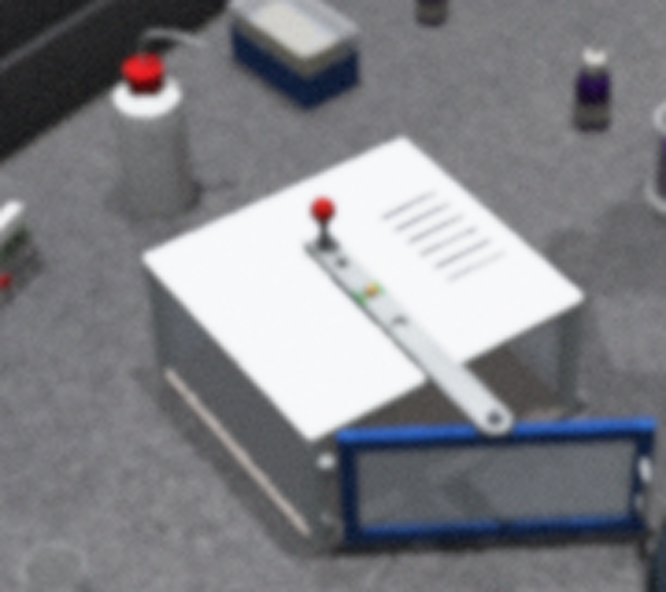

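View pics/top5f.png

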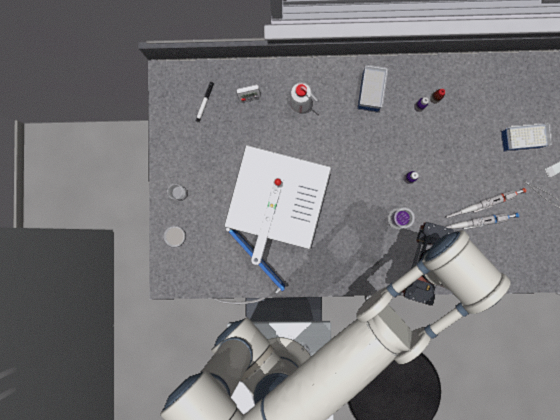

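View pics/top5.png

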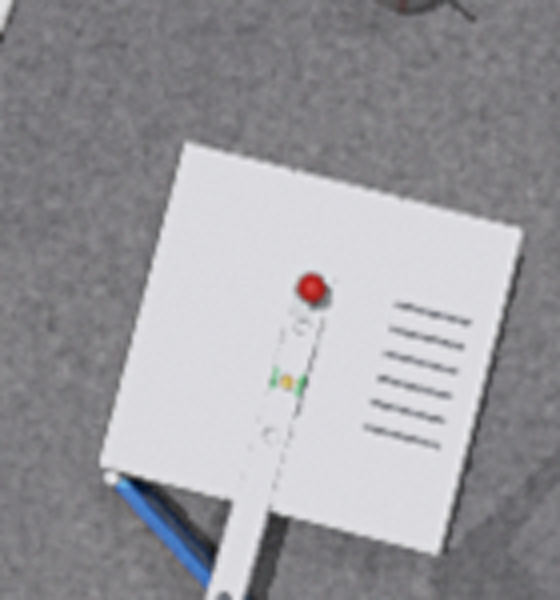

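Door stays open. The peg shows in the middle hole between the green bars at (287,381) in the top crop. Jar (403,218), beaker (178,192), dish (175,236) and bottle (412,176) are where they started. Handing in.

Run:
```python
from bench import *
job_done();print(state()["time"],state()["ft_force"])
```

```text
the job is handed in; nothing more can be done
the job is handed in; nothing more can be done
```

The vent door is propped open at its middle setting, and I handed the job in at about 33 s. I gripped the stay arm by its red knob, drew the door open to about 0.6 rad and felt for the peg. Contact on the peg stayed light, with at most about 4.5 N vertical read at the wrist. The green-marked hole then dropped over the peg and I let go.

**Last checks:** after the arm withdrew, both cameras showed the peg in the green-marked hole, the stay arm flat and the door still open. The jar, beaker, dish and bottle looked unmoved by eye against the first image.

**What went wrong or disagreed:**
- **First grasp missed:** the fingers closed on nothing. A light touch on the hood's top showed the fingertips about 15.5 mm behind the reported TCP, not 8 mm ahead as stated. I corrected for that and the second grasp held.
- **Peg search:** the first lowering rested on the peg's tip. The hole went on about 1.5 mm to the right of where the camera had placed the peg. Sideways force at the wrist reached about 9 N during the search.

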